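Find the full parts tin by its weight and weigh it in

ROBOT

A 6-joint arm with a two-finger parallel gripper is mounted at the origin on the work surface. World frame = base frame: x ahead of the robot, y to its left, z up, the work surface at z = 0. Lengths are in m, angles in rad, forces in N, time in s.
With the tool pointing down it reaches from about 0.3 to 0.775 m from the base axis. Payload 14.6 kg.
Tool frame: the origin (TCP) lies at the very end of the fingers, on their centre line; the grasp point (between the pads) lies 19 mm behind it; z points along the fingers, y is the line along which they close (so a half turn about z gives the same grasp; the last joint's range is limited). The gripper opens to 94 mm and grips with 3 to 60 N. Pads are 16 mm wide; open, the fingers measure 119 mm over their backs; the gripper's body (75 mm by 177 mm) begins 78 mm behind the grasp point.
Start: joints at [1.201, 0.3, 1.521, -0, 1.321, -0.067], TCP at [0.164, 0.525, 0.205] pointing down, gripper open.
Joint ranges: [-3.03, 3.03], [-0.79, 2.21], [0.23, 2.52], [-1.04, 4.18], [0, 3.07], [-2.55, 2.55]. Speed limits (rad/s): [2.22, 2.22, 2.57, 3.14, 3.14, 3.14].

INTERFACE

Orientations are given as [roll, pitch, yaw] about the fixed x, y, z axes, in that order (R = Rz(yaw) Ry(pitch) Rx(roll)).
In Python, from station import ctrl gives the robot as it stands. The module is installed in compiled form; this text tells all that it offers.
- The arm moves only by the tool step_arm, never from a script. Its argument "deltas" is a list of rows, each an object with "dp": the shift along the tool's x, y, z scaled (see below), a list of three; "twist": the turn about the tool's z scaled (see below). In form: [{"dp": [tx, ty, tz], "twist": twist}, ...]. A call has 1 to 12 rows; each row shifts and turns the commanded pose from where the row before left it, along the tool's axes as they then stand; what a row does not reach is not made up. The controller multiplies each number of a shift by 0.04 m and each number of a turn by 4 degrees. A row lasts 1/10 s, in which the tool goes at most 50 mm and 8.59 degrees, less where a joint would pass 70% of its speed; a pose out of reach is approached as far as the arm can. A call with a number of a shift or a turn outside -1 to 1 is refused whole. A call with a gripper value outside its range is refused whole. "gripper" is the opening, from -1 (shut) to 1 (fully open), set as the call begins (left out, the last holds). The fingers move at their own pace and stop on an object; "squeeze" is the grip in N (left out, the last holds). Time passes only in rows, so rows that do not move let the fingers close. It gives the time, the measured TCP pose, the force, the opening and the grip force at its end, in the units of the state.
- ctrl.get_obs(): the state, without advancing time (a new reading comes with each control period).
- ctrl.camera(name): name is "scene" or "top" or "wrist"; returns (picture, depth): 480x640x3 uint8, red, green, blue; 480x640 float32, m along the optical axis (not along the pixel's ray), 0 where there is no reading.
- ctrl.get_calibration(name): a dict with "fx", "fy", "cx", "cy" (pixels), "distortion" ([k1, k2, p1, p2, k3] as OpenCV has them; the pictures are not rectified), "world_to_cam" (4x4, takes a point from world to camera coordinates); the wrist camera has in their place "hand_eye" (4x4, takes a point from camera to tool coordinates, whose origin is the TCP and whose axes are the flange's). Camera axes: x right, y down, z forward; pixel columns grow to the right and rows downward; lengths in m; the calibration is good to about 2 mm. A picture is of the moment at which its call begins: read the wrist's pose just before it. get_calibration takes no time and is no camera call.
- ctrl.hand_in(): hands the job in; it is judged then, once.
Trained networks look in the newest picture that a camera, given by its name, has taken for a name from the list of things; names that differ only in an ending like _2 or _b are one class to them, and where a whole thing is asked for, a point or a joint stands for the part that bears it (a point fixed in the world has none). Each returns a list of dicts, best first, with "conf" (0 to 1); they miss things now and then, are a little off and sometimes report something else, mostly with a low value. They report only what shows in the picture. A call takes as long as a camera call. They do not tell look-alikes from the thing itself.
- ctrl.spot_in(camera, label): "rect" ([left, top, right, bottom] as shares, 0 to 1, of the picture: columns of its width, rows of its height, round what is visible of it).
- ctrl.cut_out(camera, label): "pixels" (480x640 bool, what is visible of it) and "rect" ([left, top, right, bottom] as shares, 0 to 1, of the picture: columns of its width, rows of its height, round what is visible of it).
The state is a dict: "time_s": time; "qpos": joint angles; "joint_vel": joint speeds; "tau": joint torques, N m; "ee_pos": TCP position; "eef_rot": TCP orientation; "force": force on the tool from outside, world axes, zero at the start; "moment": the same for the moment, N m; "grip_width": finger opening in m; "grip_force": force on a finger pad.
Only numpy, scipy, OpenCV 4.12 (cv2) and the standard library are available. Lean on these libraries where they do the work, as an engineer would, in place of code of your own. Each camera call takes 0.05 s, during which the arm holds its last target. There are 200 camera calls.

TASK

Two of the three closed steel tins on the bench are empty and one is full of parts: find the full one by feeling its weight. Set it down gently, upright in the middle of the scale's pan without ramming the pan down to its stop, let go of it, and then press the scale's button fully down. Leave the two empty tins standing upright on the bench, and do not tip over any tin or the camshaft standing nearby.

Things in the scene. Friction and masses are not known exactly. Their poses are not given: they have to be found in the camera images.
- tin_a: closed sheet-steel parts tin with a dark lid, upright rectangular block 80 (its x) x 60 (its y) x 105 mm high; origin at the centre of its underside, z up. The three tins look exactly alike; what is inside cannot be seen. Empty it weighs about 0.15 kg, full 0.6 to 0.8 kg
- tin_b: closed sheet-steel parts tin with a dark lid, upright rectangular block 80 (its x) x 60 (its y) x 105 mm high; origin at the centre of its underside, z up. The three tins look exactly alike; what is inside cannot be seen. Empty it weighs about 0.15 kg, full 0.6 to 0.8 kg
- tin_c: closed sheet-steel parts tin with a dark lid, upright rectangular block 80 (its x) x 60 (its y) x 105 mm high; origin at the centre of its underside, z up. The three tins look exactly alike; what is inside cannot be seen. Empty it weighs about 0.15 kg, full 0.6 to 0.8 kg
- scale: fixed grey bench scale, base 190 (x) x 320 (y) mm with its top 40 mm above the bench; origin at the centre of the underside, z up. The pan is on its +y half, the console with display and button on its -y half
- pan_top (a point): centre of the upper face of the square steel pan (150 x 150 x 6 mm, its axes along those of the scale), 72 mm above the bench when empty
- pan (a joint): how far the spring pan has sunk, m: 0 unloaded, about 0.002 under an empty tin, 0.008 to 0.013 under the full one, bottom stop at 0.025 (about 14 N)
- print_button_top (a point): centre of the upper face of the round grey push button, 32 mm in diameter, on the scale's console; pressed straight down
- print_button (a joint): button travel, m: 0 released, 0.006 fully down (5 N); springs back
- camshaft: bystander: camshaft standing on its 90 mm gear, 184 mm high; origin at the centre of its underside
Things that resemble listed ones, but are neither listed nor needed, are in the scene too. Leave any blue look-alike of the tin_a alone.

How it is judged:
On the way, in this order (a step that is already met when the one before it is completed fails the run):
1. the full tin stands upright by its own weight in the middle of the pan (centre within 35 mm), the pan sunk more than 6 mm, the fingers off it (value of joint pan above 0.006 m and ((horizontal distance between tin_a and pan_top below 0.035 m and z of tin_a in the frame of pan_top between -0.006 and 0.006 m and angle between tin_a's own z axis and vertical below 0.1 rad and linear speed of tin_a below 0.02 m/s) or (horizontal distance between tin_b and pan_top below 0.035 m and z of tin_b in the frame of pan_top between -0.006 and 0.006 m and angle between tin_b's own z axis and vertical below 0.1 rad and linear speed of tin_b below 0.02 m/s) or (horizontal distance between tin_c and pan_top below 0.035 m and z of tin_c in the frame of pan_top between -0.006 and 0.006 m and angle between tin_c's own z axis and vertical below 0.1 rad and linear speed of tin_c below 0.02 m/s)) and contact force between the fingers and anything else below 0.3 N), for 0.2 s.
2. with the tin on the pan, the scale's button is pressed down (more than 4.5 mm) (value of joint pan above 0.006 m and ((horizontal distance between tin_a and pan_top below 0.035 m and z of tin_a in the frame of pan_top between -0.006 and 0.006 m and angle between tin_a's own z axis and vertical below 0.1 rad and linear speed of tin_a below 0.02 m/s) or (horizontal distance between tin_b and pan_top below 0.035 m and z of tin_b in the frame of pan_top between -0.006 and 0.006 m and angle between tin_b's own z axis and vertical below 0.1 rad and linear speed of tin_b below 0.02 m/s) or (horizontal distance between tin_c and pan_top below 0.035 m and z of tin_c in the frame of pan_top between -0.006 and 0.006 m and angle between tin_c's own z axis and vertical below 0.1 rad and linear speed of tin_c below 0.02 m/s)) and value of joint print_button above 0.0045 m), for 0.04 s.
At the end, for the whole second after the job is handed in: the full tin stands upright (within 0.1 rad), at rest, its centre within 35 mm of the pan's centre and its underside on the pan, which has sunk more than 6 mm; the two other tins stand upright (within 0.1 rad), at rest, on the bench (underside under 6 mm high) (value of joint pan above 0.006 m and ((horizontal distance between tin_a and pan_top below 0.035 m and z of tin_a in the frame of pan_top between -0.006 and 0.006 m and angle between each of tin_a, tin_b, tin_c's own z axis and vertical below 0.1 rad and linear speed of each of tin_a, tin_b, tin_c below 0.02 m/s and height (world z) of each of tin_b, tin_c below 0.006 m) or (horizontal distance between tin_b and pan_top below 0.035 m and z of tin_b in the frame of pan_top between -0.006 and 0.006 m and angle between each of tin_b, tin_a, tin_c's own z axis and vertical below 0.1 rad and linear speed of each of tin_b, tin_a, tin_c below 0.02 m/s and height (world z) of each of tin_a, tin_c below 0.006 m) or (horizontal distance between tin_c and pan_top below 0.035 m and z of tin_c in the frame of pan_top between -0.006 and 0.006 m and angle between each of tin_c, tin_a, tin_b's own z axis and vertical below 0.1 rad and linear speed of each of tin_c, tin_a, tin_b below 0.02 m/s and height (world z) of each of tin_a, tin_b below 0.006 m))); the robot touches nothing.
It fails at once if the pan is rammed down to its stop (sunk more than 23 mm) (value of joint pan above 0.023 m).
It fails at once if a tin or the camshaft is tipped over (tilt above 0.6 rad) (angle between any of tin_a, tin_b, tin_c, camshaft's own z axis and vertical above 0.6 rad).
It also fails if it takes over 64 s, if anything falls off the work surface, if the arm or the gripper's body presses on something with over 40 N, if the wrist force passes 120 N, or if a joint passes its speed limit or range.

## Working session

There is one attempt and no reset: what is moved stays moved. The work goes in short steps, Python scripts to look and compute and a tool call to move; the robot and the scene stay as the last step left them, time stands still between calls to the robot, and variables do not carry over. Pictures are saved under pics/ and viewed, at most 10 in all, crops included, and the job is handed in when it is done.

Besides the shell and the picture viewer there is one more tool, called after "Call:" as name(argument=value, ...) on one line, values as JSON. step_arm: Moves the arm, as the interface text tells. Its arguments: {"type":"object","properties":{"deltas":{"type":"array"},"gripper":{"type":"number"},"squeeze":{"type":"number"}},"required":["deltas"]}

```bash
mkdir -p pics; cat > h.py <<'E'
import numpy as np, cv2
from station import ctrl
def pts(name,d,mask=None,cal=None):
    c=cal or ctrl.get_calibration(name)
    K=np.array([[c['fx'],0,c['cx']],[0,c['fy'],c['cy']],[0,0,1.]])
    m=(d>0) if mask is None else (mask&(d>0))
    v,u=np.nonzero(m)
    n=cv2.undistortPoints(np.stack([u,v],1).astype(np.float64)[:,None],K,np.array(c['distortion'],float))[:,0]
    z=d[v,u]; P=np.c_[n*z[:,None],z]
    T=np.linalg.inv(np.array(c['world_to_cam']))
    return P@T[:3,:3].T+T[:3,3],u,v
E
python3 - <<'E'
from h import *
o=ctrl.get_obs(); print({k:np.round(v,3) for k,v in o.items()})
D={}
for n in('scene','top'):
    im,d=ctrl.camera(n); cv2.imwrite(f'pics/{n}.png',im[...,::-1]); D[n]=d
    c=ctrl.get_calibration(n); print(n,np.round(np.linalg.inv(c['world_to_cam'])[:3,3],3))
    for l in('tin_a','pan_top','print_button_top','camshaft','scale'):
        for r in ctrl.cut_out(n,l):
            m=r['pixels']; P,u,v=pts(n,d,m)
            if len(P)<10: continue
            zt=np.percentile(P[:,2],97); t=P[P[:,2]>zt-.008]
            rr=cv2.minAreaRect((t[:,:2]*1000).astype(np.float32))
            print(l,round(r['conf'],2),'px',int(u.mean()),int(v.mean()),len(u),'ztop',round(zt,4),'rect',np.round(rr[0],1),np.round(rr[1],1),round(rr[2],1), 'rgb',im[m].mean(0).astype(int))
E
```

```text
{'time_s': np.float64(0.0), 'qpos': array([ 1.201,  0.3  ,  1.522, -0.   ,  1.321, -0.067]), 'joint_vel': array([-0.001, -0.003,  0.001, -0.   , -0.001, -0.001]), 'tau': array([ 0.0000e+00, -5.3182e+01, -3.5273e+01,  7.1000e-02,  2.4000e-02,
       -0.0000e+00]), 'ee_pos': array([0.164, 0.525, 0.205]), 'eef_rot': array([-3.14 , -0.   ,  2.839]), 'force': array([-0.824, -0.111, -0.428]), 'moment': array([ 0.034,  0.063, -0.059]), 'grip_force': np.float64(0.0), 'grip_width': np.float64(0.094)}
scene [ 0.968 -0.302  0.993]
tin_a 0.97 px 391 130 1351 ztop 0.1085 rect [356.5 359.1] [ 83.6 149.3] 61.3 rgb [22 44 85]
tin_a 0.79 px 322 162 1282 ztop 0.1079 rect [309.3 157. ] [78.3 63. ] 53.2 rgb [18 43 89]
tin_a 0.75 px 401 170 1551 ztop 0.108 rect [444.9 311.5] [64.4 85.7] 83.5 rgb [55 55 54]
tin_a 0.75 px 342 209 1577 ztop 0.1087 rect [459.2 113.5] [62.1 85.3] 68.6 rgb [62 61 60]
tin_a 0.64 px 227 229 1394 ztop 0.1091 rect [ 350.8 -145.7] [61.1 85.5] 76.1 rgb [24 50 99]
tin_a 0.57 px 430 241 1883 ztop 0.1088 rect [648.5 232.1] [63.4 82.6] 78.6 rgb [59 58 58]
pan_top 0.8 px 281 286 4318 zto
[... 796 characters left out ...]
06.9 157.6] [82.1 62.3] 54.9 rgb [20 41 96]
tin_a 0.78 px 216 183 1651 ztop 0.1072 rect [646.7 232. ] [61.2 80.8] 77.7 rgb [30 29 31]
tin_a 0.74 px 265 270 1470 ztop 0.1074 rect [458.1 113.5] [61.9 81.7] 68.2 rgb [40 39 42]
tin_a 0.63 px 173 275 1769 ztop 0.1071 rect [443.  311.2] [62.  80.3] 82.9 rgb [35 34 35]
pan_top 0.78 px 376 229 4772 ztop 0.0748 rect [ 551.9 -119.1] [149.8 149.8] 18.8 rgb [100 100 102]
print_button_top 0.66 px 458 219 173 ztop 0.0649 rect [ 577.1 -300.1] [29.8 30.7] 9.8 rgb [49 49 51]
camshaft 0.56 px 321 169 1445 ztop 0.1842 rect [689.5   0.7] [25.4 23.2] 1.1 rgb [33 32 34]
scale 0.64 px 404 222 11985 ztop 0.0741 rect [ 568.3 -166.1] [150.5 249.6] 19.0 rgb [62 65 66]
```

View pics/top.png

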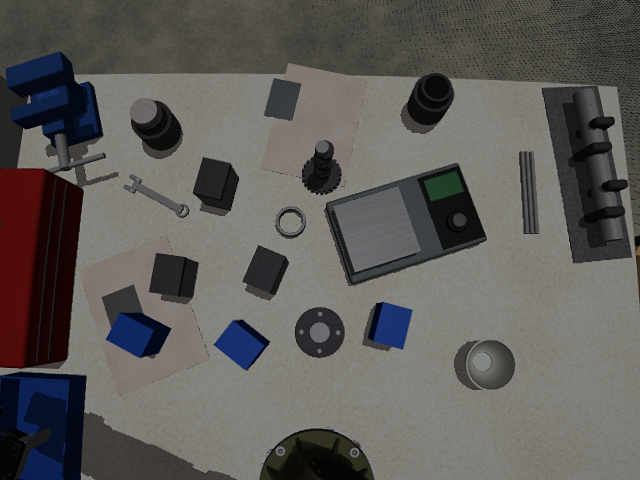

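View pics/scene.png

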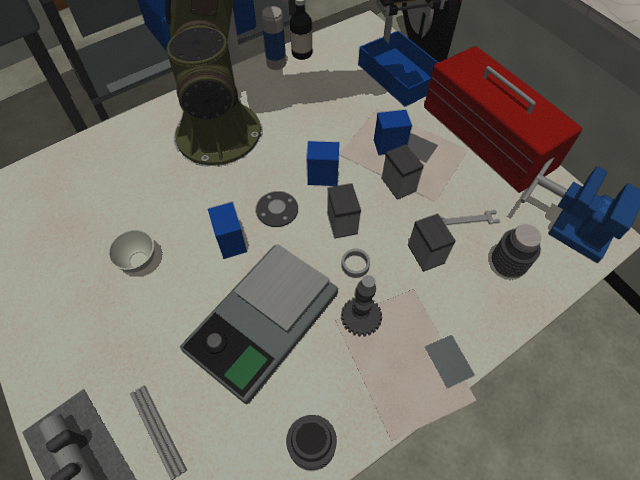

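The three grey tins are at top-view pixels (173,275), (265,270) and (216,183); the blue blocks are look-alikes. The scale pan is at (376,229), the button at (458,219) and the camshaft at (321,169). Both views agree to about 2 mm.

```bash
cat >> h.py <<'E'
def plan(x,y,z,ydeg=None):
    "tool-axis shift (units) and twist units from the measured pose to target"
    o=ctrl.get_obs(); r=o['eef_rot']
    from scipy.spatial.transform import Rotation as R
    M=R.from_euler('xyz',r).as_matrix()
    d=M.T@(np.array([x,y,z])-o['ee_pos'])
    print('t',round(float(o['time_s']),2),'pos',np.round(o['ee_pos'],4),'units',np.round(d/.04,2),'f',np.round(o['force'],2),'w',round(float(o['grip_width']),4))
    if ydeg is not None:
        a=np.degrees(np.arctan2(M[1,1],M[0,1])); print('ydir',round(a,2),'twist',round(((a-ydeg+90)%180-90)/4,2))
E
python3 -c "
from h import *
plan(.4437,.3113,.205,83.2)"
```

```text
t 0.6 pos [0.164  0.525  0.2055] units [-8.27 -3.01  0.01] f [-0.04 -0.17  0.62] w 0.0938
ydir 72.65 twist -2.64
```

Call:
step_arm(deltas=[{"dp": [-0.83,-0.3,0],"twist": 0},{"dp": [-0.83,-0.3,0],"twist": 0},{"dp": [-0.83,-0.3,0],"twist": 0},{"dp": [-0.83,-0.3,0],"twist": 0},{"dp": [-0.83,-0.3,0],"twist": 0},{"dp": [-0.83,-0.3,0],"twist": 0},{"dp": [-0.83,-0.3,0],"twist": 0},{"dp": [-0.83,-0.3,0],"twist": 0},{"dp": [-0.83,-0.3,0],"twist": 0},{"dp": [-0.8,-0.3,0],"twist": -0.9},{"dp": [0,0,0],"twist": -0.9},{"dp": [0,0,0],"twist": -0.84}], gripper=1, squeeze=30)

```text
time_s: 1.8
ee_pos: [0.4447, 0.311, 0.2053]
eef_rot: [-3.141, -0.0, 3.024]
force: [-0.3, 0.5, -0.4]
grip_width: 0.0937
grip_force: 0.0
```

```bash
python3 -c "
from h import *
plan(.4437,.3113,.045,83.2)"
```

```text
t 1.8 pos [0.4447 0.311  0.2053] units [0.02 0.   4.01] f [-0.27  0.47 -0.36] w 0.0937
ydir 83.26 twist 0.01
```

Call:
step_arm(deltas=[{"dp": [0,0,0.6]},{"dp": [0,0,0.6]},{"dp": [0,0,0.6]},{"dp": [0,0,0.6]},{"dp": [0,0,0.6]},{"dp": [0,0,0.5]},{"dp": [0,0,0.3]},{"dp": [0,0,0.2]},{"dp": [0,0,0]}])

```text
invalid input at $.deltas[0]: expected keys dp, twist
```

Call:
step_arm(deltas=[{"dp": [0,0,0]},{"dp": [0,0,0]},{"dp": [0,0,0]},{"dp": [0,0,0]},{"dp": [0,0,0]},{"dp": [0,0,0]},{"dp": [0,0,0]},{"dp": [0,0,0]}], gripper=-1)

```text
invalid input at $.deltas[0]: expected keys dp, twist
```

Call:
step_arm(deltas=[{"dp": [0,0,0.6],"twist": 0},{"dp": [0,0,0.6],"twist": 0},{"dp": [0,0,0.6],"twist": 0},{"dp": [0,0,0.6],"twist": 0},{"dp": [0,0,0.6],"twist": 0},{"dp": [0,0,0.5],"twist": 0},{"dp": [0,0,0.3],"twist": 0},{"dp": [0,0,0.2],"twist": 0},{"dp": [0,0,0],"twist": 0}])

```text
time_s: 2.7
ee_pos: [0.4438, 0.3117, 0.045]
eef_rot: [-3.141, -0.001, 3.023]
force: [-0.1, 0.3, -0.1]
grip_width: 0.094
grip_force: 0.0
```

Call:
step_arm(deltas=[{"dp": [0,0,0],"twist": 0},{"dp": [0,0,0],"twist": 0},{"dp": [0,0,0],"twist": 0},{"dp": [0,0,0],"twist": 0},{"dp": [0,0,0],"twist": 0},{"dp": [0,0,0],"twist": 0},{"dp": [0,0,0],"twist": 0},{"dp": [0,0,0],"twist": 0}], gripper=-1)

```text
time_s: 3.5
ee_pos: [0.4442, 0.312, 0.0458]
eef_rot: [3.141, 0.0, 3.023]
force: [0.2, 1.3, 4.7]
grip_width: 0.0595
grip_force: 30.0
```

Call:
step_arm(deltas=[{"dp": [0,0,-0.2],"twist": 0},{"dp": [0,0,-0.2],"twist": 0},{"dp": [0,0,-0.2],"twist": 0},{"dp": [0,0,0],"twist": 0},{"dp": [0,0,0],"twist": 0},{"dp": [0,0,0],"twist": 0},{"dp": [0,0,0],"twist": 0}])

```text
time_s: 4.2
ee_pos: [0.4438, 0.3116, 0.0691]
eef_rot: [-3.141, -0.0, 3.023]
force: [-0.3, -0.9, -6.5]
grip_width: 0.06
grip_force: 30.0
```

```bash
python3 -c "
from h import *
plan(.4437,.3113,.045,83.2)"
```

```text
t 4.2 pos [0.4438 0.3116 0.0691] units [ 0.   -0.01  0.6 ] f [-0.34 -0.89 -6.55] w 0.06
ydir 83.21 twist 0.0
```

Call:
step_arm(deltas=[{"dp": [0,0,-0.4],"twist": 0},{"dp": [0,0,-0.6],"twist": 0},{"dp": [0,0,-0.6],"twist": 0},{"dp": [0,0,-0.6],"twist": 0},{"dp": [0,0,-0.4],"twist": 0},{"dp": [0,0,-0.2],"twist": 0},{"dp": [0,0,0],"twist": 0},{"dp": [0,0,0],"twist": 0},{"dp": [0,0,0],"twist": 0}])

```text
time_s: 5.1
ee_pos: [0.4436, 0.3116, 0.1803]
eef_rot: [-3.14, -0.001, 3.023]
force: [0.4, -0.8, -6.6]
grip_width: 0.0598
grip_force: 30.0
```

```bash
python3 -c "
from h import *
plan(.5525,-.119,.18,83.2)"
```

```text
t 5.1 pos [0.4436 0.3116 0.1803] units [-3.980e+00 -1.037e+01  1.000e-02] f [ 0.42 -0.84 -6.55] w 0.0598
ydir 83.21 twist 0.0
```

Call:
step_arm(deltas=[{"dp": [-0.1,-0.26,0],"twist": 0},{"dp": [-0.2,-0.52,0],"twist": 0},{"dp": [-0.2,-0.52,0],"twist": 0},{"dp": [-0.2,-0.52,0],"twist": 0},{"dp": [-0.2,-0.52,0],"twist": 0},{"dp": [-0.2,-0.52,0],"twist": 0},{"dp": [-0.2,-0.52,0],"twist": 0},{"dp": [-0.2,-0.52,0],"twist": 0},{"dp": [-0.2,-0.52,0],"twist": 0},{"dp": [-0.2,-0.52,0],"twist": 0},{"dp": [-0.2,-0.52,0],"twist": 0},{"dp": [-0.2,-0.52,0],"twist": 0}])

```text
time_s: 6.3
ee_pos: [0.5069, 0.0618, 0.1811]
eef_rot: [-3.141, -0.001, 3.023]
force: [0.6, 0.1, -6.5]
grip_width: 0.0597
grip_force: 30.0
```

Call:
step_arm(deltas=[{"dp": [-0.2,-0.52,0],"twist": 0},{"dp": [-0.2,-0.52,0],"twist": 0},{"dp": [-0.2,-0.52,0],"twist": 0},{"dp": [-0.2,-0.52,0],"twist": 0},{"dp": [-0.2,-0.52,0],"twist": 0},{"dp": [-0.2,-0.52,0],"twist": 0},{"dp": [-0.2,-0.52,0],"twist": 0},{"dp": [-0.2,-0.52,0],"twist": 0},{"dp": [-0.1,-0.26,0],"twist": 0},{"dp": [0,0,0],"twist": 0},{"dp": [0,0,0],"twist": 0}])

```text
time_s: 7.4
ee_pos: [0.5533, -0.1198, 0.1812]
eef_rot: [3.141, -0.001, 3.023]
force: [0.0, 0.3, -6.1]
grip_width: 0.06
grip_force: 30.0
```

```bash
python3 - <<'E'
from h import *
plan(.5525,-.119,.125)
im,d=ctrl.camera('scene'); cv2.imwrite('pics/s2.png',im[...,::-1])
P,u,v=pts('scene',d)
# tin lid height & pose, pan front
m=(np.hypot(P[:,0]-.5525,P[:,1]+.119)<.09)
for lo,hi in((.13,.26),(.068,.082)):
    q=P[m&(P[:,2]>lo)&(P[:,2]<hi)]; print(len(q),np.percentile(q[:,2],[1,5,50,95,99]).round(4))
E
```

```text
t 7.4 pos [ 0.5533 -0.1198  0.1812] units [0.02 0.02 1.4 ] f [ 0.01  0.28 -6.06] w 0.06
1755 [0.138  0.1463 0.2304 0.2434 0.2487]
2748 [0.0691 0.0701 0.0729 0.0755 0.0766]
```

View pics/s2.png

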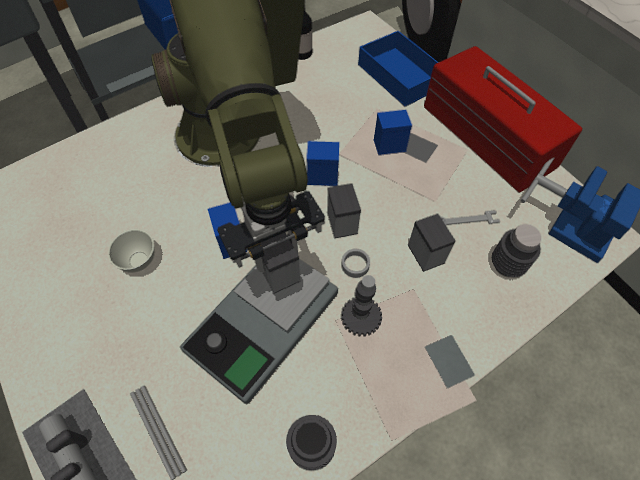

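The full tin (about 6.4 N) hangs upright over the pan at about (280,265). I'll lower it slowly and watch the force.

Call:
step_arm(deltas=[{"dp": [0.02,0.02,0.2],"twist": 0},{"dp": [0,0,0.3],"twist": 0},{"dp": [0,0,0.3],"twist": 0},{"dp": [0,0,0.25],"twist": 0},{"dp": [0,0,0.2],"twist": 0},{"dp": [0,0,0.15],"twist": 0},{"dp": [0,0,0.05],"twist": 0},{"dp": [0,0,0],"twist": 0},{"dp": [0,0,0],"twist": 0}])

```text
time_s: 8.35
ee_pos: [0.5532, -0.1194, 0.1238]
eef_rot: [-3.141, 0.001, 3.023]
force: [0.0, 0.5, -6.6]
grip_width: 0.0598
grip_force: 30.0
```

Call:
step_arm(deltas=[{"dp": [0,0,0.04],"twist": 0},{"dp": [0,0,0.04],"twist": 0},{"dp": [0,0,0.04],"twist": 0},{"dp": [0,0,0.04],"twist": 0},{"dp": [0,0,0.04],"twist": 0},{"dp": [0,0,0],"twist": 0},{"dp": [0,0,0],"twist": 0},{"dp": [0,0,0],"twist": 0}])

```text
time_s: 9.15
ee_pos: [0.553, -0.1193, 0.1155]
eef_rot: [-3.142, 0.0, 3.023]
force: [-1.0, 0.5, -5.0]
grip_width: 0.0599
grip_force: 30.0
```

Call:
step_arm(deltas=[{"dp": [0,0,0.04],"twist": 0},{"dp": [0,0,0.04],"twist": 0},{"dp": [0,0,0.04],"twist": 0},{"dp": [0,0,0.04],"twist": 0},{"dp": [0,0,0],"twist": 0},{"dp": [0,0,0],"twist": 0},{"dp": [0,0,0],"twist": 0}])

```text
time_s: 9.85
ee_pos: [0.553, -0.1193, 0.1092]
eef_rot: [-3.142, 0.0, 3.023]
force: [-0.1, 0.6, -1.7]
grip_width: 0.0599
grip_force: 30.0
```

Call:
step_arm(deltas=[{"dp": [0,0,0.03],"twist": 0},{"dp": [0,0,0.03],"twist": 0},{"dp": [0,0,0],"twist": 0},{"dp": [0,0,0],"twist": 0},{"dp": [0,0,0],"twist": 0}])

```text
time_s: 10.35
ee_pos: [0.553, -0.1193, 0.1067]
eef_rot: [-3.142, 0.0, 3.023]
force: [0.4, 0.9, 0.8]
grip_width: 0.0599
grip_force: 30.0
```

Call:
step_arm(deltas=[{"dp": [0,0,0],"twist": 0},{"dp": [0,0,0],"twist": 0},{"dp": [0,0,0],"twist": 0},{"dp": [0,0,0],"twist": 0},{"dp": [0,0,0],"twist": 0},{"dp": [0,0,0],"twist": 0},{"dp": [0,0,0],"twist": 0},{"dp": [0,0,0],"twist": 0}], gripper=1)

```text
time_s: 11.15
ee_pos: [0.553, -0.1193, 0.1067]
eef_rot: [-3.142, 0.0, 3.023]
force: [0.1, 0.2, 0.4]
grip_width: 0.0941
grip_force: 0.0
```

Call:
step_arm(deltas=[{"dp": [0,0,-0.2],"twist": 0},{"dp": [0,0,-0.4],"twist": 0},{"dp": [0,0,-0.6],"twist": 0},{"dp": [0,0,-0.8],"twist": 0},{"dp": [0,0,-0.8],"twist": 0},{"dp": [0,0,-0.2],"twist": 0},{"dp": [0,0,0],"twist": 0}])

```text
time_s: 11.85
ee_pos: [0.5533, -0.1194, 0.2279]
eef_rot: [-3.141, 0.002, 3.023]
force: [-0.4, -0.1, 0.5]
grip_width: 0.0943
grip_force: 0.0
```

```bash
python3 - <<'E'
from h import *
plan(.5776,-.2996,.2,83.2)
for n in('scene','top'):
    im,d=ctrl.camera(n); cv2.imwrite(f'pics/{n}3.png',im[...,::-1])
    for l in('tin_a','print_button_top'):
        for r in ctrl.cut_out(n,l):
            P,u,v=pts(n,d,r['pixels'])
            zt=np.percentile(P[:,2],97); t=P[P[:,2]>zt-.008]
            rr=cv2.minAreaRect((t[:,:2]*1000).astype(np.float32))
            print(n,l,round(r['conf'],2),int(u.mean()),int(v.mean()),'ztop',round(zt,4),np.round(rr[0],1),np.round(rr[1],1))
E
```

```text
t 11.85 pos [ 0.5533 -0.1194  0.2279] units [-1.13 -4.4   0.7 ] f [-0.39 -0.06  0.48] w 0.0943
ydir 83.21 twist 0.0
scene tin_a 0.82 430 241 ztop 0.1089 [647.9 231.6] [64.1 83.8]
scene tin_a 0.79 342 209 ztop 0.1087 [458.3 113.2] [61.2 84.3]
scene tin_a 0.77 279 274 ztop 0.1696 [ 551.4 -120.4] [61.7 85.1]
scene tin_a 0.74 222 232 ztop 0.3331 [ 546.8 -205.5] [67.9 17.4]
scene tin_a 0.7 322 161 ztop 0.1078 [307.2 157.1] [80.4 64.4]
scene tin_a 0.65 391 131 ztop 0.1084 [320.9 378.7] [81.9 65.1]
scene tin_a 0.44 255 330 ztop 0.0643 [ 572.7 -175.5] [150.6 270.4]
scene print_button_top 0.6 214 340 ztop 0.066 [ 578.5 -299.6] [28.9 28.9]
top tin_a 0.9 265 269 ztop 0.1075 [458.2 113.6] [61.7 81.1]
top tin_a 0.75 216 183 ztop 0.1071 [646.8 231.5] [60.5 81.8]
top tin_a 0.72 137 334 ztop 0.1071 [318.6 379.8] [83.  62.3]
top tin_a 0.71 241 343 ztop 0.1076 [307.  157.8] [81.3 62. ]
```

View pics/scene3.png

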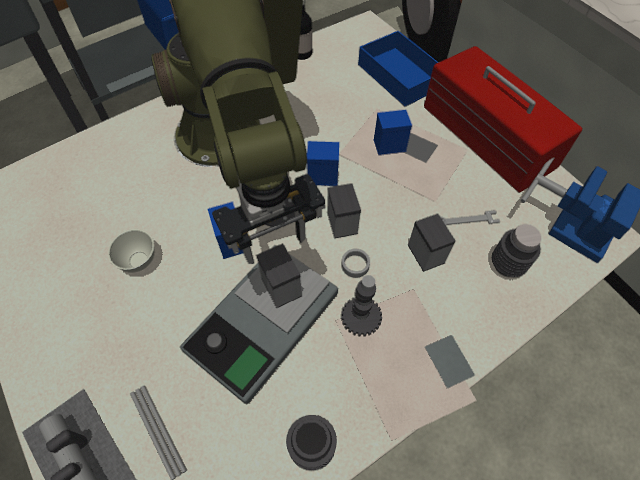

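The tin stands upright on the pan at (279,274), its lid at about 167 mm, so the pan has sunk roughly 10 mm. Next comes the button at (214,340).

Call:
step_arm(deltas=[{"dp": [-0.1,-0.4,0],"twist": 0},{"dp": [-0.13,-0.5,0],"twist": 0},{"dp": [-0.13,-0.5,0],"twist": 0},{"dp": [-0.13,-0.5,0],"twist": 0},{"dp": [-0.13,-0.5,0],"twist": 0},{"dp": [-0.13,-0.5,0],"twist": 0},{"dp": [-0.13,-0.5,0],"twist": 0},{"dp": [-0.13,-0.5,0],"twist": 0},{"dp": [-0.12,-0.5,0],"twist": 0},{"dp": [0,0,0],"twist": 0},{"dp": [0,0,0],"twist": 0}], gripper=-1)

```text
time_s: 13.25
ee_pos: [0.5767, -0.3001, 0.226]
eef_rot: [3.141, -0.001, 3.022]
force: [0.3, -0.4, -0.2]
grip_width: 0.0092
grip_force: 0.0
```

Call:
step_arm(deltas=[{"dp": [0,0,0.3],"twist": 0},{"dp": [0,0,0.5],"twist": 0},{"dp": [0,0,0.6],"twist": 0},{"dp": [0,0,0.6],"twist": 0},{"dp": [0,0,0.6],"twist": 0},{"dp": [0,0,0.6],"twist": 0},{"dp": [0,0,0.4],"twist": 0},{"dp": [0,0,0.2],"twist": 0},{"dp": [0,0,0],"twist": 0},{"dp": [0,0,0],"twist": 0}])

```text
time_s: 14.25
ee_pos: [0.5775, -0.2995, 0.0756]
eef_rot: [-3.141, 0.001, 3.023]
force: [-0.7, -1.2, 0.6]
grip_width: 0.0007
grip_force: 0.0
```

```bash
python3 -c "
from h import *
plan(.5776,-.2996,.065)"
```

```text
t 14.25 pos [ 0.5775 -0.2995  0.0756] units [-0.   -0.    0.26] f [-0.68 -1.23  0.58] w 0.0007
```

Call:
step_arm(deltas=[{"dp": [0,0,0.1],"twist": 0},{"dp": [0,0,0.1],"twist": 0},{"dp": [0,0,0.08],"twist": 0},{"dp": [0,0,0.06],"twist": 0},{"dp": [0,0,0.06],"twist": 0},{"dp": [0,0,0.04],"twist": 0},{"dp": [0,0,0],"twist": 0},{"dp": [0,0,0],"twist": 0}])

```text
time_s: 15.05
ee_pos: [0.5771, -0.2995, 0.0573]
eef_rot: [-3.142, 0.0, 3.023]
force: [-2.4, 1.6, 4.2]
grip_width: 0.0001
grip_force: 2.1
```

Call:
step_arm(deltas=[{"dp": [0,0,0.04],"twist": 0},{"dp": [0,0,0.02],"twist": 0},{"dp": [0,0,0],"twist": 0},{"dp": [0,0,0],"twist": 0},{"dp": [0,0,0],"twist": 0}])

```text
time_s: 15.55
ee_pos: [0.5772, -0.2995, 0.0561]
eef_rot: [-3.141, 0.001, 3.023]
force: [-7.2, 3.8, 15.5]
grip_width: 0.0006
grip_force: 7.9
```

The force rose well past 5 N, so the button is at its stop. I'll retract and check.

Call:
step_arm(deltas=[{"dp": [0,0,-0.1],"twist": 0},{"dp": [0,0,-0.3],"twist": 0},{"dp": [0,0,-0.6],"twist": 0},{"dp": [0,0,-0.8],"twist": 0},{"dp": [0,0,-0.8],"twist": 0},{"dp": [0,0,-0.8],"twist": 0},{"dp": [0,0,-0.4],"twist": 0},{"dp": [0,0,0],"twist": 0},{"dp": [0,0,0],"twist": 0},{"dp": [0,0,0],"twist": 0}])

```text
time_s: 16.55
ee_pos: [0.5766, -0.2992, 0.205]
eef_rot: [3.141, -0.002, 3.023]
force: [0.0, 0.5, 0.1]
grip_width: 0.0002
grip_force: 0.0
```

```bash
python3 - <<'E'
from h import *
n='scene'; im,d=ctrl.camera(n); cv2.imwrite('pics/s4.png',im[...,::-1])
for r in ctrl.cut_out(n,'tin_a'):
    P,u,v=pts(n,d,r['pixels']); zt=np.percentile(P[:,2],97); t=P[P[:,2]>zt-.008]
    rr=cv2.minAreaRect((t[:,:2]*1000).astype(np.float32)); print(int(u.mean()),int(v.mean()),round(zt,4),np.round(rr[0],1))
E
```

```text
391 132 0.1085 [321.7 378.2]
430 241 0.1088 [648.2 232.2]
227 226 0.1091 [ 350.5 -145.6]
279 274 0.17 [ 551.8 -120.3]
342 209 0.1087 [459.5 113. ]
322 162 0.1079 [307.5 156.9]
```

View pics/s4.png

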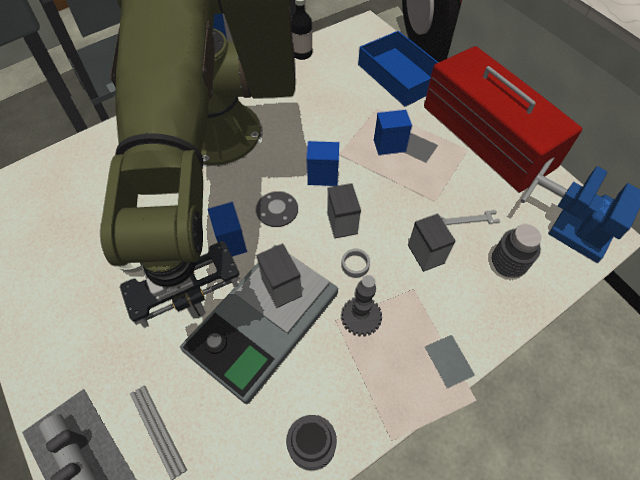

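The full tin stands on the pan at (279,274), the two empty tins are where they were at (342,209) and (430,241), the camshaft is standing, and the arm touches nothing.

```bash
python3 -c "
from station import ctrl
print(ctrl.hand_in())"
```

```text
the job is handed in; nothing more can be done
None
```

I set the full tin (about 6.5 N when lifted) upright in the middle of the pan, pressed the scale's button down to its stop, left the other two tins and the camshaft standing untouched, and handed the job in; no verdict came back.

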